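# Collect the hand stamps from the pen pots into the stamp drawer

### The arm

A 6-joint arm with a two-finger parallel gripper is mounted at the origin on the work surface. World frame = base frame: x ahead of the robot, y to its left, z up, the work surface at z = 0. Lengths are in m, angles in rad, forces in N, time in s.
With the tool pointing down it reaches from about 0.25 to 0.85 m from the base axis. Payload 12.5 kg.
Tool frame: the origin (TCP) lies on the centre line of the jaws, within the pads' length; the fingertips stand r.tip_extent ahead of it and the grasp point (between the pads) lies 6 mm ahead of it (r.tip_extent is the distance from the TCP to the fingertips, in m); z points along the fingers, y is the direction in which the jaws open and shut (so a half turn about z gives the same grasp; the last joint's range is limited). The gripper opens to 93 mm and grips with 3 to 60 N. Pads are 15 mm wide; open, the fingers measure 128 mm over their backs; the gripper's body (75 mm by 188 mm) begins 65 mm behind the grasp point.
Start: joints at [1.23, 0.351, 1.652, -0, 1.139, -0.085], TCP at [0.139, 0.532, 0.244] pointing down, gripper open.
Joint ranges: [-2.75, 2.75], [-0.79, 2.1], [0.01, 2.65], [-1.57, 4.71], [0.07, 3.14], [-2.87, 2.87]. Speed limits (rad/s): [2.22, 2.22, 2.79, 3.14, 3.14, 3.14].

### API

Orientations are given as a unit quaternion [w, x, y, z].
In Python, from station import r gives the robot as it stands. Calls block until the motion is done:
- r.movep(position, orientation): joint-space move of the TCP to a pose.
- r.movel(position, ori=None, vel=0.15, until_force=None): straight line of the TCP; ori=None keeps the orientation; vel is the mean speed in m/s. With until_force (N) it stops when the force on the tool has changed by that much, and returns True; else False.
- r.movej(angles): joint-space move.
- r.release() and r.grasp(): open the fingers fully, or close them until they stop; the grip force is fixed at half the most.
- r.dwell(seconds).
- r.ik(position, orientation): joint angles nearest the present ones, or None.
- r.snapshot(name): name is "scene" or "top" or "wrist"; returns (picture, depth): 384x512x3 uint8, red, green, blue; 384x512 float32, m along the optical axis (not along the pixel's ray), 0 where there is no reading.
- r.camera_model(name): a dict with "mtx" (3x3 intrinsics, pixels), "R" (3x3) and "t" (3): a world point X has camera coordinates R X + t; the wrist camera has in their place "mount" (4x4, takes a point from camera to tool coordinates, whose origin is the TCP and whose axes are the flange's). Camera axes: x right, y down, z forward; pixel columns grow to the right and rows downward; lengths in m; the calibration is good to about 2 mm. A picture is of the moment at which its call begins: read the wrist's pose just before it. camera_model takes no time and is no camera call.
A pose or a line that the arm cannot do raises r.IKError and nothing moves.
- r.sign_off(): hands the job in, once; it reports no verdict.
Trained networks look in the newest picture that a camera, given by its name, has taken for a name from the list of things; names that differ only in an ending like _2 or _b are one class to them, and where a whole thing is asked for, a point or a joint stands for the part that bears it (a point fixed in the world has none). Each returns a list of dicts, best first, with "score" (0 to 1); they miss things now and then, are a little off and sometimes report something else, mostly with a low value. They report only what shows in the picture. A call takes as long as a camera call.
- r.find_in(thing, camera): "position" ([column, row] in pixels, amid what is visible of it).
Readings, each from a call of its own:
- r.current_clock(): time.
- r.current_qpos(): joint angles.
- r.current_joint_vel(): joint speeds.
- r.current_joint_torque(): joint torques, N m.
- r.current_ee_pos(): TCP position.
- r.current_ee_rot(): TCP orientation.
- r.current_wrist_force(): force on the tool from outside, world axes, zero at the start.
- r.current_moment(): the same for the moment, N m.
- r.current_finger_gap(): finger opening in m.
Only numpy, scipy, OpenCV 4.12 (cv2) and the standard library are available. Lean on these libraries where they do the work, as an engineer would, in place of code of your own. Each camera call takes 0.05 s, during which the arm holds its last target.

### The job

Visitors at the letter-writing table have left the hand stamps at the bottom of the tall pen pots. Pull the stamp drawer open, lift every stamp out of its pot and put it down into the drawer, one to a pocket, standing or lying as they come, red-topped stamps in the red-lined row and blue-topped ones in the blue-lined row; when all are in, push the drawer fully shut. Never tip the pots over, leave them standing on the table, and do not disturb the ink pad, the ink jar or the mug.

Things in the scene. Friction and masses are not known exactly. Their poses are not given: they have to be found in the camera images.
- pot_1: white stoneware pen pot, loose, 0.55 kg, upright cylinder, outside 82 mm across and 96 mm tall. Bore 70 mm, 82 mm deep: straight from the mouth to 28 mm above the inner floor, then narrowing evenly to a flat floor 32 mm across. Origin: centre of its underside. A stamp in it stands or leans, its top 18 to 26 mm below the rim; the pot may be empty
- pot_2: white stoneware pen pot exactly like pot_1
- pot_3: white stoneware pen pot exactly like pot_1
- pot_4: white stoneware pen pot exactly like pot_1
- pot_5: white stoneware pen pot exactly like pot_1
- pot_6: white stoneware pen pot exactly like pot_1
- red_1: hand stamp with a red top: a hexagonal wooden prism, 20 mm across flats, 60 mm tall, 22 g; upper half red, lower half bare wood, black rubber face below. Origin at its centre, z along its length to the red end; the pairs of flats face 0, 60 and 120 degrees from its x. Starts upright on the floor of one of the pots. May be absent
- red_2: hand stamp with a red top, exactly like red_1; may be absent
- red_3: hand stamp with a red top, exactly like red_1; may be absent
- blue_1: hand stamp with a blue top: a hexagonal wooden prism, 20 mm across flats, 60 mm tall, 22 g; upper half blue, lower half bare wood, black rubber face below. Origin at its centre, z along its length to the blue end; the pairs of flats face 0, 60 and 120 degrees from its x. Starts upright on the floor of one of the pots. May be absent
- blue_2: hand stamp with a blue top, exactly like blue_1; may be absent
- blue_3: hand stamp with a blue top, exactly like blue_1; may be absent
- drawer (a joint): opening of the drawer of the low wooden stamp cabinet, in m: 0 shut, 0.178 fully out; it starts between 0 and 0.025. It slides out along the cabinet's -x (towards the robot) with light friction (about 1.5 N) and stays where it is left
- cabinet: the fixed stamp cabinet, 204 mm deep (x), 210 mm wide (y), 94 mm tall; origin at the centre of its underside, its front with the drawer faces its own -x. The drawer front stands from 8 to 80 mm high; when the drawer is shut its outer face lies at x = -114 mm
- handle (a point): middle of the drawer's steel bar handle, a horizontal round bar 100 mm long (along the cabinet's y), about 10 mm thick, 35 mm in front of the drawer front and 64 mm above the table, held by a post at either end; moves with the drawer; axes as the cabinet's
- red_pocket_1 (a point): centre of the floor of an oblong pocket lined red in the drawer, front row (next to the drawer front): 72 mm long (cabinet's x), 38 mm wide (y), 15 mm deep, floor 16 mm above the table. Pockets of a row are 54 mm apart, numbered towards +y, the rows 80 mm apart; all walls between are 15 mm high. Moves with the drawer; axes as the cabinet's
- red_pocket_2 (a point): centre of the floor of the middle red-lined pocket of that row, like red_pocket_1
- red_pocket_3 (a point): centre of the floor of the third red-lined pocket of that row, like red_pocket_1
- blue_pocket_1 (a point): centre of the floor of an oblong pocket lined blue in the drawer, back row (under the cabinet's top until the drawer is out by about 0.165 m): 72 mm long (cabinet's x), 38 mm wide (y), 15 mm deep, floor 16 mm above the table. Pockets of a row are 54 mm apart, numbered towards +y, the rows 80 mm apart; all walls between are 15 mm high. Moves with the drawer; axes as the cabinet's
- blue_pocket_2 (a point): centre of the floor of the middle blue-lined pocket of that row, like blue_pocket_1
- blue_pocket_3 (a point): centre of the floor of the third blue-lined pocket of that row, like blue_pocket_1
- ink_pad: bystander: closed dark metal ink-pad tin with a blue lid panel, 105 x 70 x 18 mm, loose; origin at the centre of its underside
- ink_bottle: bystander: small ink jar with black cap, 48 mm across, 62 mm tall, loose; origin at the centre of its underside
- mug: bystander: blue ceramic mug, 80 mm across, 88 mm tall, loose; origin at the centre of its underside

How it is judged:
On the way, in this order (a step that is already met when the one before it is completed fails the run):
1. the drawer is pulled open (at least 0.13 m) (value of joint drawer above 0.13 m), for 0.2 s.
2. with the drawer open, every stamp lies down in a pocket of its own colour, one to a pocket ((horizontal distance between red_1 and red_pocket_1 below 0.024 m or horizontal distance between red_1 and red_pocket_2 below 0.024 m or horizontal distance between red_1 and red_pocket_3 below 0.024 m) and (z of red_1 in the frame of red_pocket_2 below 0.02 m or (z of red_1 in the frame of red_pocket_2 below 0.034 m and angle between the z axis of red_1 and the z axis of cabinet, either way round below 0.6 rad)) and (horizontal distance between red_2 and red_pocket_1 below 0.024 m or horizontal distance between red_2 and red_pocket_2 below 0.024 m or horizontal distance between red_2 and red_pocket_3 below 0.024 m) and (z of red_2 in the frame of red_pocket_2 below 0.02 m or (z of red_2 in the frame of red_pocket_2 below 0.034 m and angle between the z axis of red_2 and the z axis of cabinet, either way round below 0.6 rad)) and (horizontal distance between red_3 and red_pocket_1 below 0.024 m or horizontal distance between red_3 and red_pocket_2 below 0.024 m or horizontal distance between red_3 and red_pocket_3 below 0.024 m) and (z of red_3 in the frame of red_pocket_2 below 0.02 m or (z of red_3 in the frame of red_pocket_2 below 0.034 m and angle between the z axis of red_3 and the z axis of cabinet, either way round below 0.6 rad)) and (horizontal distance between blue_1 and blue_pocket_1 below 0.024 m or horizontal distance between blue_1 and blue_pocket_2 below 0.024 m or horizontal distance between blue_1 and blue_pocket_3 below 0.024 m) and (z of blue_1 in the frame of blue_pocket_2 below 0.02 m or (z of blue_1 in the frame of blue_pocket_2 below 0.034 m and angle between the z axis of blue_1 and the z axis of cabinet, either way round below 0.6 rad)) and (horizontal distance between blue_2 and blue_pocket_1 below 0.024 m or horizontal distance between blue_2 and blue_pocket_2 below 0.024 m or horizontal distance between blue_2 and blue_pocket_3 below 0.024 m) and (z of blue_2 in the frame of blue_pocket_2 below 0.02 m or (z of blue_2 in the frame of blue_pocket_2 below 0.034 m and angle between the z axis of blue_2 and the z axis of cabinet, either way round below 0.6 rad)) and (horizontal distance between blue_3 and blue_pocket_1 below 0.024 m or horizontal distance between blue_3 and blue_pocket_2 below 0.024 m or horizontal distance between blue_3 and blue_pocket_3 below 0.024 m) and (z of blue_3 in the frame of blue_pocket_2 below 0.02 m or (z of blue_3 in the frame of blue_pocket_2 below 0.034 m and angle between the z axis of blue_3 and the z axis of cabinet, either way round below 0.6 rad)) and ((y of red_2 in the frame of red_pocket_2 below -0.027 m and y of red_1 in the frame of red_pocket_2 above -0.027 m) or (y of red_2 in the frame of red_pocket_2 below 0.027 m and y of red_1 in the frame of red_pocket_2 above 0.027 m) or (y of red_1 in the frame of red_pocket_2 below -0.027 m and y of red_2 in the frame of red_pocket_2 above -0.027 m) or (y of red_1 in the frame of red_pocket_2 below 0.027 m and y of red_2 in the frame of red_pocket_2 above 0.027 m)) and ((y of red_3 in the frame of red_pocket_2 below -0.027 m and y of red_1 in the frame of red_pocket_2 above -0.027 m) or (y of red_3 in the frame of red_pocket_2 below 0.027 m and y of red_1 in the frame of red_pocket_2 above 0.027 m) or (y of red_1 in the frame of red_pocket_2 below -0.027 m and y of red_3 in the frame of red_pocket_2 above -0.027 m) or (y of red_1 in the frame of red_pocket_2 below 0.027 m and y of red_3 in the frame of red_pocket_2 above 0.027 m)) and ((y of red_3 in the frame of red_pocket_2 below -0.027 m and y of red_2 in the frame of red_pocket_2 above -0.027 m) or (y of red_3 in the frame of red_pocket_2 below 0.027 m and y of red_2 in the frame of red_pocket_2 above 0.027 m) or (y of red_2 in the frame of red_pocket_2 below -0.027 m and y of red_3 in the frame of red_pocket_2 above -0.027 m) or (y of red_2 in the frame of red_pocket_2 below 0.027 m and y of red_3 in the frame of red_pocket_2 above 0.027 m)) and ((y of blue_2 in the frame of blue_pocket_2 below -0.027 m and y of blue_1 in the frame of blue_pocket_2 above -0.027 m) or (y of blue_2 in the frame of blue_pocket_2 below 0.027 m and y of blue_1 in the frame of blue_pocket_2 above 0.027 m) or (y of blue_1 in the frame of blue_pocket_2 below -0.027 m and y of blue_2 in the frame of blue_pocket_2 above -0.027 m) or (y of blue_1 in the frame of blue_pocket_2 below 0.027 m and y of blue_2 in the frame of blue_pocket_2 above 0.027 m)) and ((y of blue_3 in the frame of blue_pocket_2 below -0.027 m and y of blue_1 in the frame of blue_pocket_2 above -0.027 m) or (y of blue_3 in the frame of blue_pocket_2 below 0.027 m and y of blue_1 in the frame of blue_pocket_2 above 0.027 m) or (y of blue_1 in the frame of blue_pocket_2 below -0.027 m and y of blue_3 in the frame of blue_pocket_2 above -0.027 m) or (y of blue_1 in the frame of blue_pocket_2 below 0.027 m and y of blue_3 in the frame of blue_pocket_2 above 0.027 m)) and ((y of blue_3 in the frame of blue_pocket_2 below -0.027 m and y of blue_2 in the frame of blue_pocket_2 above -0.027 m) or (y of blue_3 in the frame of blue_pocket_2 below 0.027 m and y of blue_2 in the frame of blue_pocket_2 above 0.027 m) or (y of blue_2 in the frame of blue_pocket_2 below -0.027 m and y of blue_3 in the frame of blue_pocket_2 above -0.027 m) or (y of blue_2 in the frame of blue_pocket_2 below 0.027 m and y of blue_3 in the frame of blue_pocket_2 above 0.027 m)) and linear speed of each of red_1, red_2, red_3, blue_1, blue_2, blue_3 below 0.03 m/s and value of joint drawer above 0.06 m), for 0.3 s.
At the end, for the whole second after the job is handed in: Every stamp present rests in its own pocket of its colour (within 24 mm of the centre; lying, centre under 20 mm above the pocket floor, or standing within 0.6 rad of upright, centre under 34 mm), one to a pocket; the drawer is shut to within 6 mm; the pots stand upright on the table ((horizontal distance between red_1 and red_pocket_1 below 0.024 m or horizontal distance between red_1 and red_pocket_2 below 0.024 m or horizontal distance between red_1 and red_pocket_3 below 0.024 m) and (z of red_1 in the frame of red_pocket_2 below 0.02 m or (z of red_1 in the frame of red_pocket_2 below 0.034 m and angle between the z axis of red_1 and the z axis of cabinet, either way round below 0.6 rad)) and (horizontal distance between red_2 and red_pocket_1 below 0.024 m or horizontal distance between red_2 and red_pocket_2 below 0.024 m or horizontal distance between red_2 and red_pocket_3 below 0.024 m) and (z of red_2 in the frame of red_pocket_2 below 0.02 m or (z of red_2 in the frame of red_pocket_2 below 0.034 m and angle between the z axis of red_2 and the z axis of cabinet, either way round below 0.6 rad)) and (horizontal distance between red_3 and red_pocket_1 below 0.024 m or horizontal distance between red_3 and red_pocket_2 below 0.024 m or horizontal distance between red_3 and red_pocket_3 below 0.024 m) and (z of red_3 in the frame of red_pocket_2 below 0.02 m or (z of red_3 in the frame of red_pocket_2 below 0.034 m and angle between the z axis of red_3 and the z axis of cabinet, either way round below 0.6 rad)) and (horizontal distance between blue_1 and blue_pocket_1 below 0.024 m or horizontal distance between blue_1 and blue_pocket_2 below 0.024 m or horizontal distance between blue_1 and blue_pocket_3 below 0.024 m) and (z of blue_1 in the frame of blue_pocket_2 below 0.02 m or (z of blue_1 in the frame of blue_pocket_2 below 0.034 m and angle between the z axis of blue_1 and the z axis of cabinet, either way round below 0.6 rad)) and (horizontal distance between blue_2 and blue_pocket_1 below 0.024 m or horizontal distance between blue_2 and blue_pocket_2 below 0.024 m or horizontal distance between blue_2 and blue_pocket_3 below 0.024 m) and (z of blue_2 in the frame of blue_pocket_2 below 0.02 m or (z of blue_2 in the frame of blue_pocket_2 below 0.034 m and angle between the z axis of blue_2 and the z axis of cabinet, either way round below 0.6 rad)) and (horizontal distance between blue_3 and blue_pocket_1 below 0.024 m or horizontal distance between blue_3 and blue_pocket_2 below 0.024 m or horizontal distance between blue_3 and blue_pocket_3 below 0.024 m) and (z of blue_3 in the frame of blue_pocket_2 below 0.02 m or (z of blue_3 in the frame of blue_pocket_2 below 0.034 m and angle between the z axis of blue_3 and the z axis of cabinet, either way round below 0.6 rad)) and ((y of red_2 in the frame of red_pocket_2 below -0.027 m and y of red_1 in the frame of red_pocket_2 above -0.027 m) or (y of red_2 in the frame of red_pocket_2 below 0.027 m and y of red_1 in the frame of red_pocket_2 above 0.027 m) or (y of red_1 in the frame of red_pocket_2 below -0.027 m and y of red_2 in the frame of red_pocket_2 above -0.027 m) or (y of red_1 in the frame of red_pocket_2 below 0.027 m and y of red_2 in the frame of red_pocket_2 above 0.027 m)) and ((y of red_3 in the frame of red_pocket_2 below -0.027 m and y of red_1 in the frame of red_pocket_2 above -0.027 m) or (y of red_3 in the frame of red_pocket_2 below 0.027 m and y of red_1 in the frame of red_pocket_2 above 0.027 m) or (y of red_1 in the frame of red_pocket_2 below -0.027 m and y of red_3 in the frame of red_pocket_2 above -0.027 m) or (y of red_1 in the frame of red_pocket_2 below 0.027 m and y of red_3 in the frame of red_pocket_2 above 0.027 m)) and ((y of red_3 in the frame of red_pocket_2 below -0.027 m and y of red_2 in the frame of red_pocket_2 above -0.027 m) or (y of red_3 in the frame of red_pocket_2 below 0.027 m and y of red_2 in the frame of red_pocket_2 above 0.027 m) or (y of red_2 in the frame of red_pocket_2 below -0.027 m and y of red_3 in the frame of red_pocket_2 above -0.027 m) or (y of red_2 in the frame of red_pocket_2 below 0.027 m and y of red_3 in the frame of red_pocket_2 above 0.027 m)) and ((y of blue_2 in the frame of blue_pocket_2 below -0.027 m and y of blue_1 in the frame of blue_pocket_2 above -0.027 m) or (y of blue_2 in the frame of blue_pocket_2 below 0.027 m and y of blue_1 in the frame of blue_pocket_2 above 0.027 m) or (y of blue_1 in the frame of blue_pocket_2 below -0.027 m and y of blue_2 in the frame of blue_pocket_2 above -0.027 m) or (y of blue_1 in the frame of blue_pocket_2 below 0.027 m and y of blue_2 in the frame of blue_pocket_2 above 0.027 m)) and ((y of blue_3 in the frame of blue_pocket_2 below -0.027 m and y of blue_1 in the frame of blue_pocket_2 above -0.027 m) or (y of blue_3 in the frame of blue_pocket_2 below 0.027 m and y of blue_1 in the frame of blue_pocket_2 above 0.027 m) or (y of blue_1 in the frame of blue_pocket_2 below -0.027 m and y of blue_3 in the frame of blue_pocket_2 above -0.027 m) or (y of blue_1 in the frame of blue_pocket_2 below 0.027 m and y of blue_3 in the frame of blue_pocket_2 above 0.027 m)) and ((y of blue_3 in the frame of blue_pocket_2 below -0.027 m and y of blue_2 in the frame of blue_pocket_2 above -0.027 m) or (y of blue_3 in the frame of blue_pocket_2 below 0.027 m and y of blue_2 in the frame of blue_pocket_2 above 0.027 m) or (y of blue_2 in the frame of blue_pocket_2 below -0.027 m and y of blue_3 in the frame of blue_pocket_2 above -0.027 m) or (y of blue_2 in the frame of blue_pocket_2 below 0.027 m and y of blue_3 in the frame of blue_pocket_2 above 0.027 m)) and linear speed of each of red_1, red_2, red_3, blue_1, blue_2, blue_3 below 0.03 m/s and angle between each of pot_1, pot_2, pot_3, pot_4, pot_5, pot_6's own z axis and vertical below 0.1 rad and height (world z) of each of pot_1, pot_2, pot_3, pot_4, pot_5, pot_6 below 0.01 m and value of joint drawer below 0.006 m); the robot touches nothing.
It fails at once if a pen pot is tipped (more than 0.6 rad) (angle between any of pot_1, pot_2, pot_3, pot_4, pot_5, pot_6's own z axis and vertical above 0.6 rad).
It fails at once if the ink pad, the ink jar or the mug is displaced by more than 30 mm (distance of any of ink_pad, ink_bottle, mug from where it was at the start of the episode above 0.03 m).
Of red_1, red_2, red_3, blue_1, blue_2, blue_3 only 4 to 6 are there at a start; the rules pass over those that are not, and their reading is None.
At some moment in a run one of pot_1, pot_2, pot_3, pot_4, pot_5, pot_6 may be knocked a few centimetres aside while the robot is not near it.
Once in a run the grip may slacken for a moment while it holds something.
It also fails if it takes over 210 s, if anything falls off the work surface, if the arm or the gripper's body presses on something with over 40 N, if the wrist force passes 120 N, or if a joint passes its speed limit or range.

## Working session

There is one attempt and no reset: what is moved stays moved. The work goes in short steps, each a Python script; the robot and the scene stay as the last script left them, time stands still between calls to the robot, and variables do not carry over. Pictures are saved under pics/ and viewed, and the job is handed in when it is done.

```bash
ls; mkdir -p pics; python3 - <<'E'
from station import r
import cv2,numpy as np
np.set_printoptions(precision=4,suppress=True)
for c in ["scene","top","wrist"]:
    im,d=r.snapshot(c); cv2.imwrite(f"pics/{c}0.png",im[:,:,::-1]); m=r.camera_model(c); print(c,{k:np.array(v).tolist() for k,v in m.items()})
print(r.tip_extent,r.current_clock(),r.current_ee_pos(),r.current_ee_rot())
E
```

```text
pics
scene {'mtx': [[370.17060505474444, 0.0, 258.1313985930358], [0.0, 370.17060505474444, 188.01671287546037], [0.0, 0.0, 1.0]], 'R': [[-0.8316910844340097, 0.5552265947361409, 0.0036563056067785847], [0.33983555141651495, 0.51423571812931, -0.7874474104303513], [-0.4390919471664382, -0.6536704480835448, -0.6163709980489378]], 't': [0.4895799030672239, -0.13860502186243256, 1.452781923061973]}
top {'mtx': [[365.75619895003894, 0.0, 253.353958303631], [0.0, 365.75619895003894, 194.66149571554374], [0.0, 0.0, 1.0]], 'R': [[-0.0938095134330248, -0.9955886645602631, -0.0017280591920774985], [-0.9737988111968962, 0.09211724898948169, -0.2079189451447888], [0.20716092899234403, -0.017821993090617484, -0.9781445322963815]], 't': [0.028470989032159118, 0.5846548160939578, 1.0266967347863045]}
wrist {'mtx': [[273.8829349351425, 0.0, 252.52389071331893], [0.0, 273.8829349351425, 196.37725774985606], [0.0, 0.0, 1.0]], 'mount': [[-4.5957976325828906e-05, -0.9660705020789583, -0.25827849871944697, 0.07154010278668071], [0.9999998682304612, -0.00017645624230653293, 0.00048208116799218617, -0.0010822659527511824], [-0.0005112992493576492, -0.2582784425307337, 0.9660703828898666, -0.14132123439419658], [0.0, 0.0, 0.0, 1.0]]}
0.025 0.15 [0.1391 0.5319 0.2433] [-0.0001  0.1276  0.9918 -0.0004]
```

View pics/scene0.png

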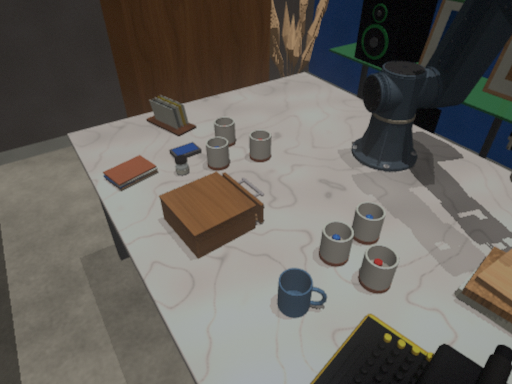

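View pics/top0.png

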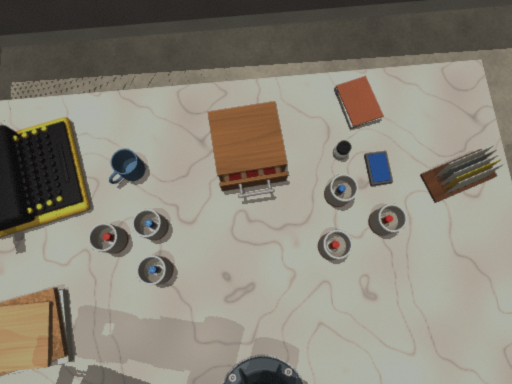

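View pics/wrist0.png

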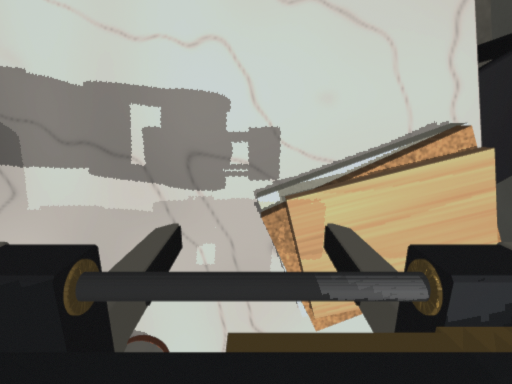

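```bash
cat > loc.py <<'E'
from h import *
from scipy.optimize import least_squares
def pots(im,W,seeds):
    # seeds: world xy ; fit circle of rim (z 0.088..0.1)
    out=[]
    for s in seeds:
        D=np.hypot(W[...,0]-s[0],W[...,1]-s[1])
        k=(W[...,2]>0.089)&(W[...,2]<0.103)&(D<0.065)
        P=W[k]
        f=lambda c:np.hypot(P[:,0]-c[0],P[:,1]-c[1])-0.038
        q=least_squares(f,s,loss='soft_l1',f_scale=0.003)
        hsv=cv2.cvtColor(im,cv2.COLOR_RGB2HSV)
        kk=(hsv[...,1]>130)&(hsv[...,2]>60)&(np.hypot(W[...,0]-q.x[0],W[...,1]-q.x[1])<0.035)&(W[...,2]>0.03)&(W[...,2]<0.085)
        S=W[kk]; zt=np.percentile(S[:,2],95) if len(S) else np.nan
        T=S[S[:,2]>zt-0.006] if len(S) else S
        hue=np.median(hsv[...,0][kk]) if len(S) else None
        out.append((q.x,np.abs(f(q.x)).mean(),len(P),hue,len(T),np.median(T,0) if len(T) else None))
    return out
E
python3 - <<'E'
from loc import *
im,W=cloud("top")
px=[(108,237),(149,223),(152,270),(342,188),(388,219),(335,245)]
seeds=[W[v,u,:2] for u,v in px]
for p,o in zip(px,pots(im,W,seeds)): print(p,*o)
# cabinet top
k=(W[...,2]>0.085)&(W[...,2]<0.103)
n,l,st,c=cv2.connectedComponentsWithStats(k.astype(np.uint8))
i=1+np.argmax([st[j,4] if 150<c[j,0]<320 and c[j,1]<200 else 0 for j in range(1,n)])
P=W[l==i]; rect=cv2.minAreaRect(P[:,:2].astype(np.float32)); print(rect,np.median(P[:,2]),len(P))
for u,v in [(343,150),(378,168),(126,165),(255,190),(270,185),(243,192)]: print(u,v,W[v,u])
for n in ["handle","red_1","blue_1","pot_1"]: print(n,[(np.round(o["position"]),round(o["score"],2)) for o in r.find_in(n,"top")])
save(cv2.resize(im[90:210,190:310],None,fx=5,fy=5),"cab0")
E
```

```text
(108, 237) [0.4974 0.4077] 0.0016248691816782676 220 2.0 44 [0.501  0.4059 0.0746]
(149, 223) [0.526 0.284] 0.0016430649483209344 206 105.0 12 [0.5273 0.2787 0.0749]
(152, 270) [0.3942 0.2754] 0.0016457170881917526 217 107.0 26 [0.3948 0.2755 0.0746]
(342, 188) [ 0.5754 -0.288 ] 0.0015746177607601863 189 106.0 28 [ 0.5779 -0.2867  0.0746]
(388, 219) [ 0.4748 -0.4124] 0.0016397586222950812 213 2.0 35 [ 0.4763 -0.4113  0.0741]
(335, 245) [ 0.4154 -0.2473] 0.0015980979949100237 202 2.0 38 [ 0.4164 -0.2458  0.074 ]
((0.7558259963989258, -0.022694654762744904), (0.20575444400310516, 0.21005964279174805), 4.097538471221924) 0.09418467260432953 4544
343 150 [ 0.6988 -0.3131  0.0582]
378 168 [ 0.6429 -0.4263  0.0159]
126 165 [0.7314 0.3679 0.0046]
255 190 [ 0.6117 -0.0343  0.0023]
270 185 [ 0.6077 -0.0785  0.0689]
243 192 [0.6089 0.0039 0.0023]
handle [(array([254., 180.]), 0.89)]
red_1 [(array([109., 234.]), 0.64), (array([386., 219.]), 0.46), (array([342., 147.]), 0.43), (array([246., 150.]), 0.16)]
blue_1 [(array([152., 269.]), 0.62), (array([151., 222.]), 0.49), (array([246., 149.]), 0.39)]
pot_1 [(array([391., 224.]), 0.88), (array([155., 273.]), 0.8), (array([146., 226.]), 0.79), (array([342., 191.]), 0.79), (array([334., 246.]), 0.66), (array([106., 241.]), 0.57), (array([343., 147.]), 0.52)]
```

View pics/cab0.png

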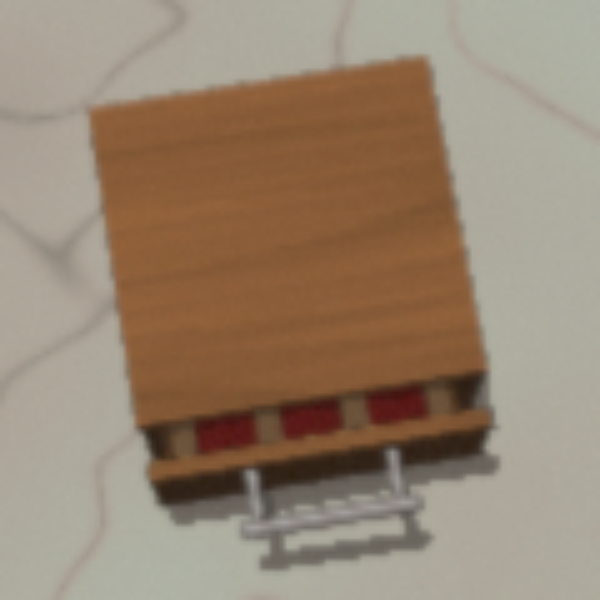

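```bash
python3 - <<'E'
from loc import *
im,W=cloud("top")
k=(W[...,2]>0.055)&(W[...,2]<0.08)&(np.abs(W[...,1]+.03)<0.09)&(W[...,0]>.55)&(W[...,0]<0.7)
P=W[k]
Y=np.radians(4.1);c=np.array([.7558,-.0227]);ex=np.array([np.cos(Y),np.sin(Y)]);ey=np.array([-ex[1],ex[0]])
L=np.c_[(P[:,:2]-c)@ex,(P[:,:2]-c)@ey,P[:,2]]
print(L[np.argsort(L[:,0])][::4])
E
```

```text
[[-0.1727  0.0277  0.0657]
 [-0.1721  0.0096  0.0632]
 [-0.1719  0.0126  0.0647]
 [-0.1718 -0.0174  0.0692]
 [-0.1717 -0.0086  0.0616]
 [-0.1715 -0.0294  0.0727]
 [-0.1711 -0.0357  0.0661]
 [-0.1708  0.0394  0.0662]
 [-0.1706  0.0243  0.0678]
 [-0.1703 -0.0329  0.0649]
 [-0.1701 -0.0268  0.0684]
 [-0.1696  0.0423  0.0629]
 [-0.1692  0.0031  0.0732]
 [-0.169   0.0331  0.0671]
 [-0.1688 -0.003   0.0667]
 [-0.1686 -0.0211  0.0659]
 [-0.1681  0.0089  0.0723]
 [-0.1679 -0.0332  0.0677]
 [-0.1676  0.054   0.0626]
 [-0.1673 -0.0303  0.0668]
 [-0.167  -0.0454  0.0682]
 [-0.1666  0.0297  0.0675]
 [-0.1661 -0.0184  0.0704]
 [-0.1657  0.0384  0.0701]
 [-0.1655 -0.0366  0.068 ]
 [-0.1652  0.0234  0.0703]
 [-0.1649  0.0084  0.0715]
 [-0.1647 -0.0456  0.0712]
 [-0.164   0.0472  0.0691]
 [-0.1637 -0.0398  0.0711]
 [-0.1633  0.0321  0.0684]
 [-0.1629 -0.019   0.0697]
 [-0.1626  0.014   0.0656]
 [-0.1619  0.0409  0.0687]
 [-0.1608 -0.0434  0.0695]
 [-0.1585  0.0404  0.0669]
 [-0.1557 -0.0385  0.0645]
 [-0.1543  0.0458  0.0657]
 [-0.152   0.0453  0.069 ]
 [-0.1497 -0.0395  0.0644]
 [-0.148  -0.0458  0
[... 981 characters left out ...]
-0.1304  0.0594  0.0785]
 [-0.1301  0.0802  0.0789]
 [-0.1295 -0.0095  0.0783]
 [-0.1291 -0.0606  0.0792]
 [-0.1288 -0.0247  0.0777]
 [-0.1286  0.0681  0.0771]
 [-0.1281 -0.0368  0.079 ]
 [-0.1273 -0.0339  0.0776]
 [-0.127   0.008   0.08  ]
 [-0.1266  0.0647  0.0793]
 [-0.1264 -0.0492  0.0766]
 [-0.126  -0.0612  0.0789]
 [-0.1255 -0.0222  0.0784]
 [-0.1248 -0.0343  0.0798]
 [-0.1245  0.0376  0.0775]
 [-0.1243  0.0613  0.08  ]
 [-0.1237  0.0255  0.0785]
 [-0.1232 -0.0436  0.0794]
 [-0.123  -0.0046  0.0799]
 [-0.1224 -0.0228  0.0779]
 [-0.122  -0.0198  0.0785]
 [-0.1218  0.0191  0.0789]
 [-0.1209 -0.011   0.0799]
 [-0.1206  0.0279  0.0798]
 [-0.1202  0.0846  0.0795]
 [-0.1201 -0.0081  0.0785]]
```

```bash
cat >> h.py <<'E'
YAW=np.radians(4.1); C0=np.array([.7558,-.0227])
EX=np.array([np.cos(YAW),np.sin(YAW)]); EY=np.array([-EX[1],EX[0]])
def cab(x,y,z): p=C0+x*EX+y*EY; return np.array([p[0],p[1],z])
def pickq(a,pos=None):
    # jaw angle a or a+pi, whichever is nearer / keeps joint 6 mid-range
    best=None
    for k in (0,1):
        q=qdown(a+k*np.pi); s=r.ik(pos if pos is not None else r.current_ee_pos(),q)
        if s is None: continue
        c=np.abs(np.array(s)-r.current_qpos()).max()+(10 if abs(s[5])>2.6 else 0)
        if best is None or c<best[0]: best=(c,q,s)
    return best[1]
def st(): print("t",round(r.current_clock(),2),"p",r.current_ee_pos(),"gap",round(r.current_finger_gap(),4),"F",r.current_wrist_force())
E
python3 - <<'E'
from h import *
r.grasp(); st()
p=cab(-0.149,0,0.25); 
for k in(0,1):print(r.ik(p,qdown(YAW+np.pi/2+k*np.pi)))
q=pickq(YAW+np.pi/2,p); r.movep(p,q); st()
E
```

```text
t 1.9 p [0.1391 0.5321 0.2436] gap 0.0003 F [-0.1534 -0.8531 -1.319 ]
[-0.1314  0.4504  1.4867 -0.      1.2044 -1.7738]
[-0.1314  0.4504  1.4867 -0.      1.2044  1.3678]
t 4.5 p [ 0.6072 -0.0326  0.25  ] gap 0.0005 F [ 0.4539 -0.0866  0.1033]
```

```bash
python3 - <<'E'
from h import *
print(r.movel(cab(-0.147,0,0.075),until_force=8)); st()
print(r.movel(cab(-0.3135,0,0.075),vel=0.07,until_force=20)); st()
r.movel(cab(-0.308,0,0.075)); r.movel(cab(-0.308,0,0.25)); st()
im,W=cloud("top"); save(cv2.resize(im[90:240,180:330],None,fx=4,fy=4),"open")
im,W=cloud("wrist"); save(im,"openw")
E
```

```text
False
t 5.82 p [ 0.6097 -0.0333  0.0759] gap 0.0003 F [ 0.086   0.7815 -0.2645]
False
t 8.34 p [ 0.4441 -0.045   0.0751] gap 0.0009 F [ 5.6344  1.5025 -2.1366]
t 9.91 p [ 0.4482 -0.0447  0.2493] gap 0.0006 F [ 0.1585  0.1779 -0.3657]
```

View pics/openw.png

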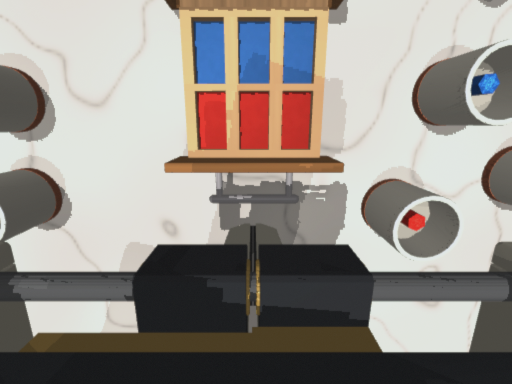

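View pics/open.png

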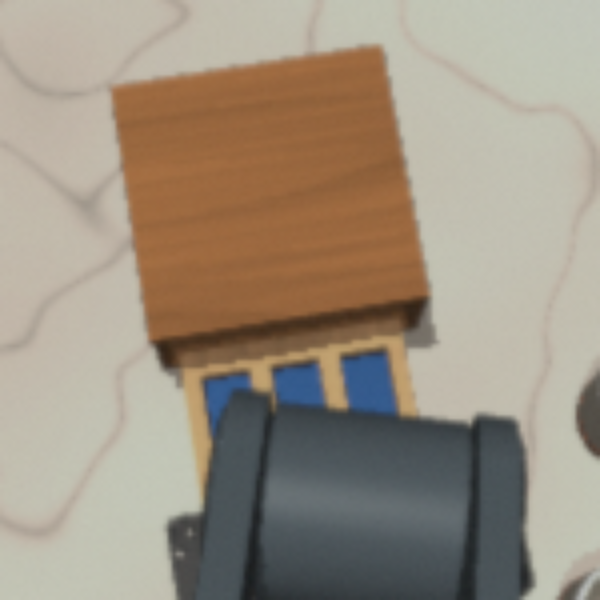

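```bash
python3 - <<'E'
from h import *
im,W=cloud("wrist")
hsv=cv2.cvtColor(im,cv2.COLOR_RGB2HSV)
P=W.copy(); loc=np.stack([(W[...,:2]-C0)@EX,(W[...,:2]-C0)@EY,W[...,2]],-1)
for nm,u,v in [("red",213,121),("red",254,121),("red",296,121),("blue",210,52),("blue",254,52),("blue",298,52)]:
    h0=hsv[v,u,0]; k=(np.abs(hsv[...,0].astype(int)-int(h0))<8)&(hsv[...,1]>120)&(W[...,2]<0.021)&(W[...,2]>0.008)
    n,l=cv2.connectedComponents(k.astype(np.uint8)); Q=loc[l==l[v,u]]
    lo,hi=np.percentile(Q,1,0),np.percentile(Q,99,0); print(nm,lo,hi,(lo+hi)/2,len(Q))
k=(W[...,2]>0.056)&(W[...,2]<0.075)&(np.abs(loc[...,1])<0.03)&(loc[...,0]<-0.3)
print("handle",np.median(loc[k],0))
k=(np.abs(W[...,2]-0.078)<.003)&(np.abs(loc[...,1])<0.09)&(loc[...,0]>-0.33)&(loc[...,0]<-0.22); print("front",np.percentile(loc[k],[2,98],axis=0))
k=(np.abs(W[...,2]-0.095)<.006)&(np.abs(loc[...,1])<0.12)&(loc[...,0]>-0.2)&(loc[...,0]<0); print("cab",np.percentile(loc[k],[1,99],axis=0))
E
```

```text
red [-0.2697  0.0348  0.0152] [-0.1988  0.071   0.0191] [-0.2343  0.0529  0.0171] 1604
red [-0.2697 -0.0208  0.0153] [-0.1988  0.0166  0.0189] [-0.2343 -0.0021  0.0171] 1633
red [-0.2697 -0.0749  0.0152] [-0.1989 -0.0388  0.019 ] [-0.2343 -0.0569  0.0171] 1600
blue [-0.1868  0.0355  0.0153] [-0.1195  0.0703  0.019 ] [-0.1532  0.0529  0.0172] 1736
blue [-0.1869 -0.02    0.0153] [-0.1195  0.016   0.019 ] [-0.1532 -0.002   0.0171] 1806
blue [-0.1869 -0.0744  0.0152] [-0.1196 -0.0397  0.0189] [-0.1532 -0.057   0.0171] 1741
handle [-0.3265 -0.0001  0.0686]
front [[-0.2916 -0.086   0.0761]
 [-0.2804  0.0866  0.0809]]Traceback (most recent call last):
  File "<stdin>", line 12, in <module>
    return _quantile_unchecked(
        a, q, axis, out, overwrite_input, method, keepdims, weights)
    return _ureduce(a,
                    func=_quantile_ureduce_func,
    ...<5 lines>...
                    overwrite_input=overwrite_input,
                    method=method)
    r = func(a, **kwargs)
    result = _quantile(arr,
                       quantiles=q,
    ...<2 lines>...
                       out=out,
                       weights=wgt)
    slices_having_nans = np.isnan(arr[-1, ...])
                                  ~~~^^^^^^^^^
IndexError: index -1 is out of bounds for axis 0 with size 0
```

```bash
cat >> loc.py <<'E'
A=YAW+np.pi/2
def look(c,name=None,z=0.19):
    """move over pot (closed fingers), wrist view; refine pot centre and stamp pose"""
    c=np.asarray(c); off=0.0
    # camera lies on tool +x; stand back so that it looks straight in
    q=pickq(A,np.array([*c,z]))
    ax=Ro.from_quat([q[1],q[2],q[3],q[0]]).as_matrix()[:,0]
    p=np.array([*(c-0.03*ax[:2]),z]); r.movep(p,q); r.dwell(0.15)
    im,W=cloud("wrist")
    if name: save(im,name)
    o=pots(im,W,[c])[0]
    # stamp top plane pixels
    hsv=cv2.cvtColor(im,cv2.COLOR_RGB2HSV)
    k=(hsv[...,1]>120)&(hsv[...,2]>50)&(np.hypot(W[...,0]-o[0][0],W[...,1]-o[0][1])<0.034)&(W[...,2]>0.068)&(W[...,2]<0.082)
    S=W[k]; hue=np.median(hsv[...,0][k]) if len(S) else None
    s=None;ang=None
    if len(S)>20:
        h=cv2.convexHull((S[:,:2]*1e4).astype(np.int32)); 
        best=min(((lambda v:v)(sum(np.ptp(S[:,:2]@np.array([np.cos(t+j*np.pi/3),np.sin(t+j*np.pi/3)])) for j in range(3))),t) for t in np.radians(np.arange(0,60,2)))
        ang=np.degrees(best[1]); (s,_)=cv2.minEnclosingCircle(h); s=np.array(s)/1e4
        print("med",np.median(S,0),"n",len(S),"flatang",ang,"w",best[0]/3)
    print("pot",o[0],o[1],o[2],"stamp",s,"hue",hue); return o[0],s,ang,hue,q
E
python3 - <<'E'
from loc import *
look((.3942,.2754),"lookC"); st()
E
```

```text
med [0.3957 0.2762 0.0742] n 382 flatang 2.0 w 0.019556718888387
pot [0.3941 0.2743] 0.0016493481005467377 2041 stamp [0.3954 0.2762] hue 108.0
t 11.53 p [0.3648 0.2727 0.1902] gap 0.0005 F [-0.8057  0.0437 -0.5494]
```

View pics/lookC.png

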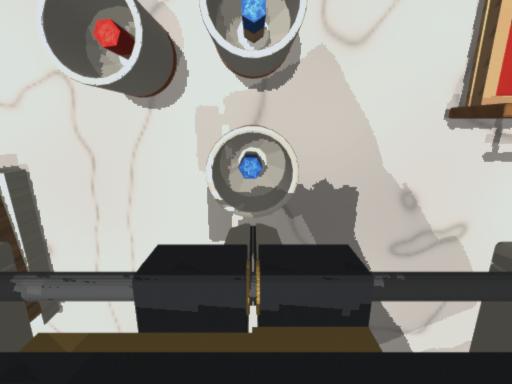

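```bash
python3 - <<'E'
import cv2
im=cv2.imread("pics/lookC.png"); cv2.imwrite("pics/c2.png",cv2.resize(im[140:200,215:285],None,fx=8,fy=8,interpolation=cv2.INTER_NEAREST))
E
```

```text
(no output)
```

View pics/c2.png

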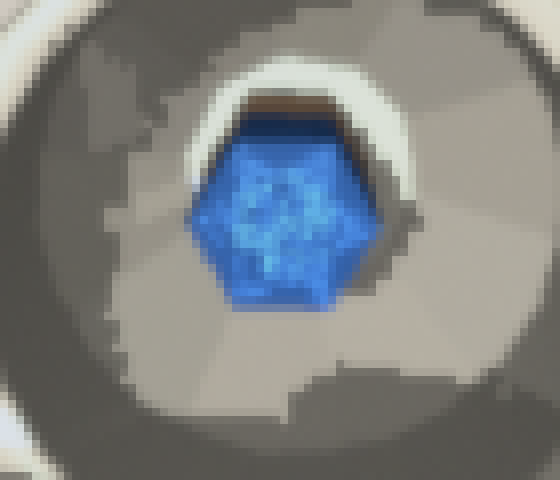

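```bash
cat >> loc.py <<'E'
def pick(pot,s,ang,grip_z=0.072):
    base=np.degrees(A); a=np.radians(min([ang+60*k for k in range(-6,7)],key=lambda t:abs(t-base)))
    j=np.array([np.cos(a),np.sin(a)]); n=np.array([-j[1],j[0]])
    c=pot@j*j+s@n*n
    print("offs along jaw",(s-pot)@j,"perp",(s-pot)@n,"jaw",np.degrees(a))
    q=pickq(a,np.array([*c,0.15]))
    r.movep(np.array([*c,0.135]),q)
    hit=r.movel(np.array([*c,0.104]),vel=0.06,until_force=10)
    if hit: print("HIT"); st(); return False
    r.release(); st()
    hit=r.movel(np.array([*c,grip_z]),vel=0.05,until_force=60); st()
    if hit: print("HIT2"); return False
    r.grasp(); st()
    r.movel(np.array([*c,0.205]),vel=0.15); st()
    return True
E
python3 - <<'E'
from loc import *
pot,s,ang,hue,q=look((.3942,.2754))
print(pick(pot,s,ang))
im,W=cloud("wrist"); save(im,"pC")
im,W=cloud("scene"); save(im,"pCs")
E
```

```text
med [0.3957 0.2763 0.0743] n 389 flatang 2.0 w 0.019694537684865274
pot [0.394  0.2743] 0.0016388093664806561 2036 stamp [0.3953 0.2765] hue 108.0
offs along jaw 0.0011363148614739796 perp -0.0022584441462360273 jaw 122.0
t 13.91 p [0.396  0.2757 0.104 ] gap 0.0381 F [-0.2702  1.0521  0.8236]
t 14.7 p [0.3962 0.2762 0.0744] gap 0.035 F [-14.1362  -1.8539  40.2048]
t 14.92 p [0.3962 0.2762 0.0745] gap 0.0347 F [-13.8981  -1.545   40.715 ]
t 15.95 p [0.3956 0.2753 0.2041] gap 0.001 F [ 0.0304  0.0884 -0.6963]
True
```

View pics/pC.png

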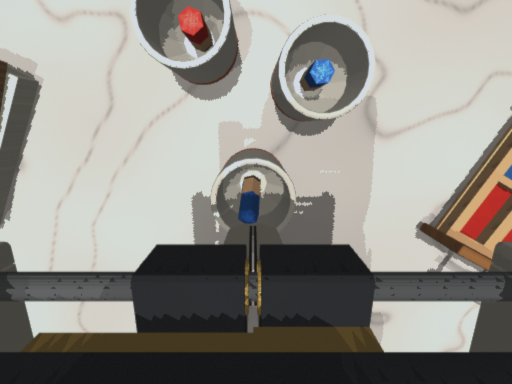

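View pics/pCs.png

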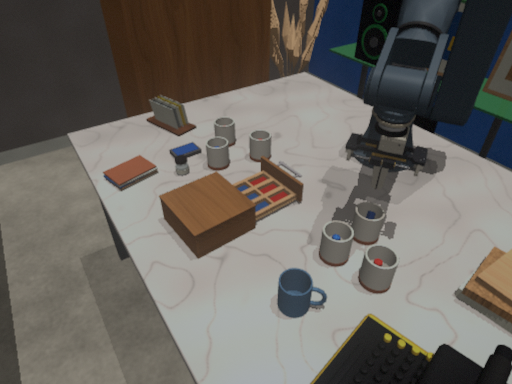

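```bash
python3 - <<'E'
from loc import *
pot,s,ang,hue,q=look((.3942,.2754),"lookC3")
im=cv2.imread("pics/lookC3.png"); cv2.imwrite("pics/c3.png",cv2.resize(im[110:230,190:310],None,fx=5,fy=5,interpolation=cv2.INTER_NEAREST))
im,W=cloud("wrist")
hsv=cv2.cvtColor(im,cv2.COLOR_RGB2HSV)
k=(np.abs(hsv[...,0].astype(int)-108)<12)&(hsv[...,1]>120)&(np.hypot(W[...,0]-pot[0],W[...,1]-pot[1])<.036)
S=W[k]; print(len(S),S.mean(0),np.percentile(S,[2,50,98],axis=0))
E
```

```text
med [0.3773 0.2626 0.0726] n 385 flatang 32.0 w 0.02107792142114358
pot [0.396  0.2743] 0.0016503820539053185 2042 stamp [0.3763 0.2625] hue 108.0
622 [0.381  0.2641 0.0676] [[0.367  0.2527 0.051 ]
 [0.3817 0.2642 0.0704]
 [0.3932 0.2751 0.0767]]
```

View pics/c3.png

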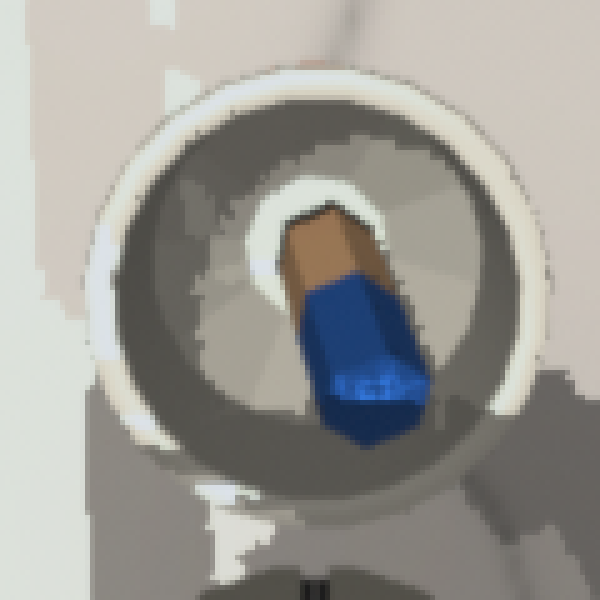

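```bash
cat >> loc.py <<'E'
def pickat(c,a,grip_z=0.072,zin=0.105,up=True):
    q=pickq(a,np.array([*c,0.15]))
    r.movep(np.array([*c,0.14]),q)
    hit=r.movel(np.array([*c,zin]),vel=0.06,until_force=10)
    if hit: print("HIT"); st(); return False
    t=r.current_clock(); r.release(); print("rel",r.current_clock()-t); st()
    hit=r.movel(np.array([*c,grip_z]),vel=0.06,until_force=70); st()
    if hit: print("HIT2"); return False
    r.grasp()
    g=[]
    for i in range(20):
        g.append(round(r.current_finger_gap(),4)); r.dwell(0.1)
        if len(g)>4 and g[0]-g[-1]>0.003 and abs(g[-1]-g[-3])<3e-4: break
    print(g)
    r.grasp(); st()
    if up: r.movel(np.array([*c,0.205]),vel=0.12); st()
    return r.current_finger_gap()>0.012
E
python3 - <<'E'
from loc import *
u=np.array([-.0192,-.0118]);u/=np.linalg.norm(u)
print(pickat(np.array([.396,.2743])+0.010*u,np.arctan2(u[1],u[0])-np.pi/2))
im,W=cloud("wrist"); save(im,"pC4")
E
```

```text
rel 0.6167000000000016
t 18.77 p [0.3873 0.2691 0.1051] gap 0.0312 F [-2.9544  1.4998  2.3457]
t 19.47 p [0.3944 0.2735 0.077 ] gap 0.0358 F [ 6.7954 12.8403 41.1444]
[0.0355, 0.0357, 0.0355, 0.0354, 0.0358, 0.0356, 0.0315, 0.0242, 0.0207, 0.021, 0.0204]
t 21.0 p [0.3879 0.2692 0.0721] gap 0.0212 F [3.2038 1.3668 4.6236]
t 22.26 p [0.3871 0.2689 0.2043] gap 0.0206 F [-0.0254  0.2386 -0.6441]
True
```

View pics/pC4.png

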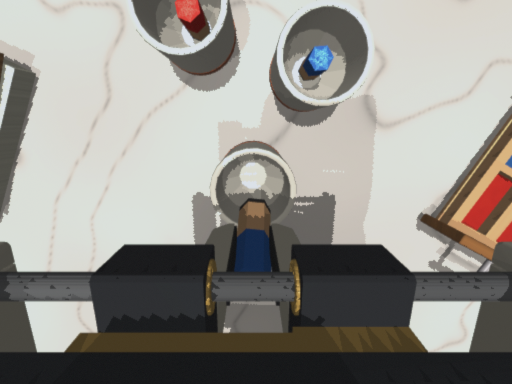

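```bash
cat >> loc.py <<'E'
def held():
    """stamp in the fingers, in tool coordinates: bottom end + direction of visible surface"""
    m=r.camera_model("wrist");M=np.array(m["mount"]);K=np.array(m["mtx"])
    im,d=r.snapshot("wrist"); v,u=np.mgrid[:384,:512]
    P=np.stack([(u-K[0,2])/K[0,0]*d,(v-K[1,2])/K[1,1]*d,d],-1)@M[:3,:3].T+M[:3,3]
    return im,P
E
python3 - <<'E'
from loc import *
im,P=held(); cv2.imwrite("pics/h1.png",cv2.resize(im[170:300,190:320,::-1],None,fx=4,fy=4))
for v in range(196,272,4): print(v,P[v,250],P[v,256],im[v,256])
print(r.current_ee_rot())
E
```

```text
196 [-0.0146 -0.0025  0.1801] [-0.0144  0.0048  0.1793] [122 119 110]
200 [ 0.0172 -0.0013  0.048 ] [0.0173 0.003  0.0479] [34 33 33]
204 [ 0.0154 -0.0012  0.044 ] [0.0147 0.003  0.0464] [150 116  83]
208 [ 0.014  -0.0012  0.0391] [0.0137 0.003  0.0401] [150 117  84]
212 [ 0.0116 -0.0012  0.0377] [0.0114 0.0029 0.0383] [151 116  84]
216 [ 0.0102 -0.0012  0.0331] [0.0102 0.0029 0.0331] [105  82  60]
220 [ 0.0084 -0.0011  0.0303] [0.0081 0.0029 0.0312] [94 74 55]
224 [ 0.0067 -0.0011  0.0272] [0.0065 0.0028 0.0278] [94 74 55]
228 [ 0.0057 -0.0011  0.0227] [0.0051 0.0028 0.0243] [88 72 57]
232 [ 0.0035 -0.0011  0.0214] [0.0043 0.0027 0.0195] [20 41 73]
236 [ 0.0024 -0.001   0.0177] [0.0027 0.0027 0.0168] [20 40 73]
240 [ 0.0014 -0.001   0.0137] [0.0008 0.0027 0.0151] [19 41 74]
244 [-0.0003 -0.001   0.0116] [-0.0003  0.0026  0.0118] [21 42 74]
248 [-0.0014 -0.001   0.0084] [-0.002   0.0026  0.0096] [20 41 73]
252 [-0.0026 -0.001   0.0056] [-0.0029  0.0026  0.0063] [22 42 74]
256 [-0.0048 -0.001   0.0049] [-0.005   0.0026  0.0052] [22 42 74]
260 [-0.0049 -0.0009  0.0003] [-0.0055  0.0025  0.0013] [22 42 74]
264 [-0.0065 -0.0009 -0.0015] [-0.0069  0.0025 -0.0008] [22 41 74]
268 [-0.0076 -0.0009 -0.0039] [-0.0076  0.0025 -0.0039] [21 42 73]
[ 0.0002  0.9623  0.272  -0.0007]
```

View pics/h1.png

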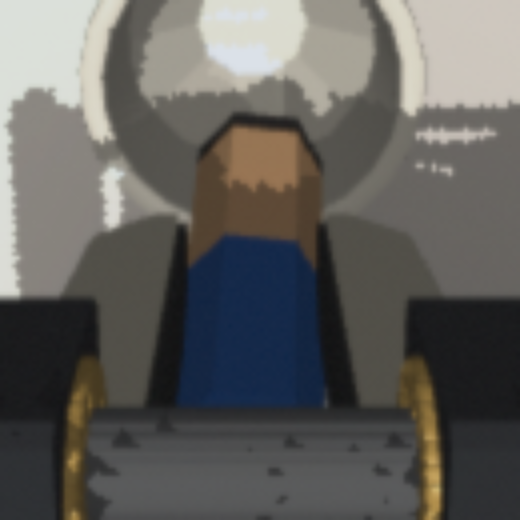

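```bash
cat >> loc.py <<'E'
PK={("red",1):(-.234+.014,-.0555),("red",2):(-.234-.014,-.0015),("red",3):(-.234+.014,.0525),
    ("blue",1):(-.154+.014,-.0555),("blue",2):(-.154-.014,-.0015),("blue",3):(-.154+.014,.0525)}
def q2m(q): return Ro.from_quat([q[1],q[2],q[3],q[0]]).as_matrix()
def m2q(R): q=Ro.from_matrix(R).as_quat(); return np.array([q[3],q[0],q[1],q[2]])
def place(key,bot,theta,gap_ok=0.012,clear=0.0015):
    """bot: bottom centre of stamp in tool coords; theta: tilt of stamp axis towards tool +x"""
    tgt=cab(*PK[key],0.016+clear); best=None
    for k in (0,1):
        R=q2m(qdown(A+k*np.pi))@Ro.from_euler('y',-theta).as_matrix()
        p=tgt-R@bot; q=m2q(R); hi=p+[0,0,0.12]
        s=r.ik(hi,q); s2=r.ik(p,q)
        if s is None or s2 is None or abs(s[5])>2.7: continue
        c=np.abs(np.array(s)-r.current_qpos()).max()+ (5 if theta and (-R[:,2])[:2]@EX>0.02 else 0)
        if best is None or c<best[0]: best=(c,p,q,hi)
    c,p,q,hi=best
    r.movep(hi,q); st()
    if r.current_finger_gap()<gap_ok: print("LOST"); return False
    im,P=held(); save(im,"held_%s%d"%key)
    return p,q,hi
def drop(p,q,hi):
    hit=r.movel(p,vel=0.12,until_force=6); print("hit",hit); st()
    r.release(); r.movel(hi,vel=0.2); st()
E
python3 - <<'E'
from loc import *
a=place(("blue",3),np.array([.0082,.001,.0523]),np.radians(25.5)); print(a)
E
```

```text
t 25.18 p [0.5973 0.0177 0.1882] gap 0.0211 F [-1.1388 -0.0464 -0.6785]
(array([0.5974, 0.0176, 0.0682]), array([ 0.2206, -0.0349,  0.9747,  0.0079]), array([0.5974, 0.0176, 0.1882]))
```

View pics/held_blue3.png

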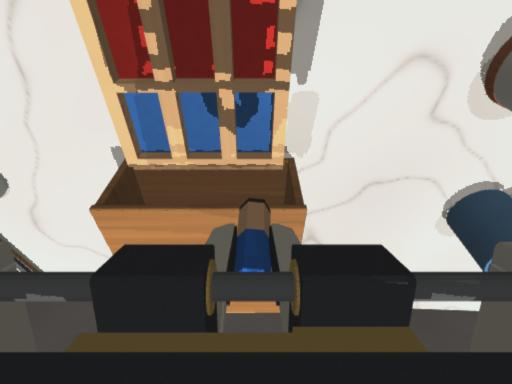

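```bash
python3 - <<'E'
from loc import *
a=place(("blue",3),np.array([.0082,.001,.0523]),np.radians(25.5)); drop(*a)
im,P=held(); save(im,"after1")
E
```

```text
t 25.48 p [0.5974 0.0177 0.1882] gap 0.021 F [-0.2852  0.3216 -0.8176]
hit True
t 26.47 p [0.5967 0.0178 0.0692] gap 0.0206 F [0.9456 1.5769 3.3423]
t 28.43 p [0.5968 0.0176 0.1871] gap 0.093 F [-0.0022  0.4333 -0.358 ]
```

View pics/after1.png

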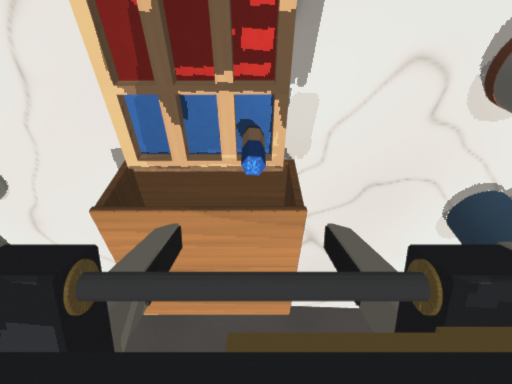

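```bash
cat >> loc.py <<'E'
def tilt():
    im,P=held()
    k=(np.abs(P[...,1]-.001)<.004)&(P[...,2]>0.0)&(P[...,2]<0.075)&(np.abs(P[...,0])<.035)
    S=P[k]; 
    if len(S)<20: print("no stamp seen"); return im,None,None
    f=np.polyfit(S[:,2],S[:,0],1); res=S[:,0]-np.polyval(f,S[:,2]); S=S[np.abs(res)<.005]; f=np.polyfit(S[:,2],S[:,0],1)
    print("held tilt deg",np.degrees(np.arctan(f[0])),"surf x at z=.02",np.polyval(f,.02),"zmax",np.percentile(S[:,2],98),"n",len(S)); return im,f,S
def getone(seed,name):
    r.grasp() if r.current_finger_gap()>0.01 else None
    pot,s,ang,hue,q=look(seed)
    if s is None: print("no stamp"); return
    base=np.degrees(A); a=np.radians(min([ang+60*k for k in range(-6,7)],key=lambda t:abs(t-base)))
    j=np.array([np.cos(a),np.sin(a)]); n=np.array([-j[1],j[0]]); c=pot@j*j+s@n*n
    print("offs jaw",(s-pot)@j,"perp",(s-pot)@n,"jaw",np.degrees(a))
    ok=pickat(c,a); im,f,S=tilt(); save(im,name); print("ok",ok,"hue",hue)
    return ok
E
python3 - <<'E'
from loc import *
r.grasp()
im,W=cloud("top")
seeds=[(.4974,.4077),(.526,.284),(.5754,-.288),(.4748,-.4124),(.4154,-.2473)]
for s,o in zip(seeds,pots(im,W,seeds)): print(s,*o)
getone((.526,.284),"pB")
E
```

```text
(0.4974, 0.4077) [0.4973 0.4074] 0.0016891416727514558 229 2.0 41 [0.5012 0.4063 0.0747]
(0.526, 0.284) [0.5259 0.284 ] 0.0016533501513119264 203 105.5 13 [0.5266 0.2796 0.0746]
(0.5754, -0.288) [ 0.5755 -0.2881] 0.0015552316736659824 191 106.0 29 [ 0.5776 -0.286   0.0742]
(0.4748, -0.4124) [ 0.4748 -0.4124] 0.0016156537340018767 209 2.0 39 [ 0.4757 -0.4104  0.074 ]
(0.4154, -0.2473) [ 0.4153 -0.2472] 0.0015728972514660103 203 2.0 31 [ 0.4166 -0.2459  0.0744]
med [0.5278 0.2827 0.0743] n 363 flatang 34.0 w 0.01902742741901962
pot [0.5254 0.2828] 0.0016441116044873046 2039 stamp [0.5277 0.2828] hue 108.0
offs jaw -0.00016959339005991094 perp -0.0023277900089618904 jaw 94.0
rel 0.7083000000000013
t 33.02 p [0.5277 0.2832 0.1051] gap 0.0382 F [0.1219 2.6029 0.68  ]
t 33.73 p [0.5289 0.284  0.0761] gap 0.0346 F [-12.6024  -2.7439  39.5487]
[0.035, 0.0345, 0.0346, 0.0349, 0.0347, 0.0348, 0.031, 0.0241, 0.0196, 0.0197, 0.0197]
t 35.26 p [0.5276 0.2829 0.0719] gap 0.0198 F [-1.4201 -1.9099  4.6607]
t 36.52 p [0.5274 0.2828 0.2042] gap 0.0197 F [-0.4165 -0.046  -0.4163]
held tilt deg -0.02188544287611318 surf x at z=.02 0.009354970109541097 zmax 0.0565089127381479 n 368
ok True hue 108.0
```

View pics/pB.png

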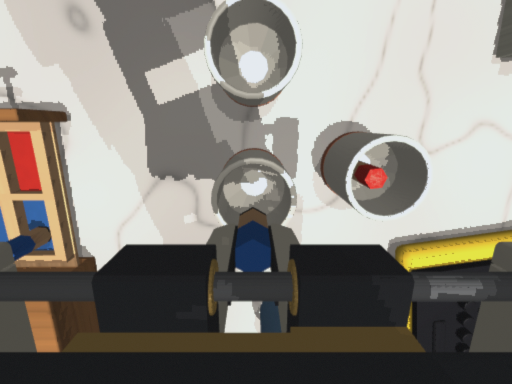

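```bash
python3 - <<'E'
from loc import *
a=place(("blue",2),np.array([-.001,0,.058]),0.0)
if a:
    im,f,S=tilt(); 
    if f is not None and abs(f[0])<0.1: drop(*a)
im,P=held(); save(im,"after2")
r.grasp(); getone((.4973,.4076),"pA")
E
```

```text
t 37.8 p [ 0.5874 -0.0353  0.1955] gap 0.0197 F [-0.2114  0.1923 -0.9078]
held tilt deg 0.059119724284447436 surf x at z=.02 0.009386463192662417 zmax 0.0560492559737737 n 377
hit False
t 39.05 p [ 0.5878 -0.0363  0.0762] gap 0.0198 F [ 0.4377 -0.5825 -0.1788]
t 41.03 p [ 0.5868 -0.0362  0.1944] gap 0.093 F [-0.1482  0.6989  0.0774]
med [0.4998 0.4044 0.0743] n 386 flatang 10.0 w 0.019741530626527736
pot [0.4966 0.4067] 0.0016441246233648444 2041 stamp [0.5001 0.4043] hue 1.0
offs jaw -0.001079427663173519 perp -0.004161939096218091 jaw 70.0
rel 0.6999999999999957
t 46.32 p [0.5006 0.4054 0.1051] gap 0.0376 F [1.775  0.4687 0.1315]
t 47.02 p [0.5014 0.4071 0.0769] gap 0.0354 F [-13.5109  -2.4419  38.8918]
[0.0354, 0.0347, 0.0351, 0.0349, 0.0353, 0.0347, 0.0312, 0.0241, 0.0197, 0.0201, 0.0196]
t 48.55 p [0.5004 0.4052 0.0719] gap 0.0192 F [-1.8025 -0.2121  2.6803]
t 49.81 p [0.5002 0.405  0.2041] gap 0.0198 F [0.444  0.2808 0.2576]
held tilt deg 0.28813051593724365 surf x at z=.02 0.00903962216056214 zmax 0.0554214683895107 n 376
ok True hue 1.0
```

View pics/after2.png

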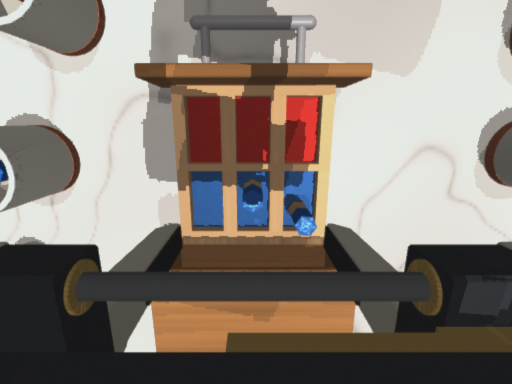

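View pics/pA.png

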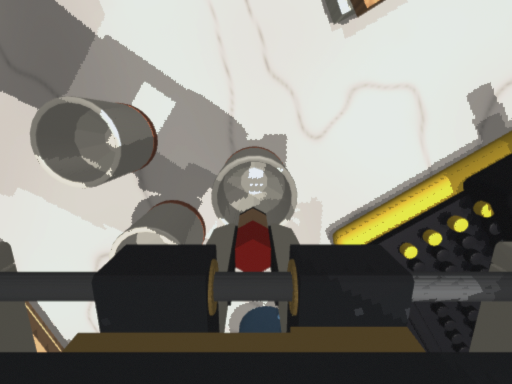

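```bash
cat >> loc.py <<'E'
def putone(key,bot=(-.001,0,.058)):
    a=place(key,np.array(bot),0.0)
    if not a: return False
    im,f,S=tilt()
    if f is None or abs(f[0])>0.1 or abs(np.percentile(S[:,2],98)-.056)>.004: print("CHECK"); return False
    drop(*a); im,P=held(); save(im,"after_%s%d"%key); return True
E
python3 - <<'E'
from loc import *
if putone(("red",3)):
    r.grasp()
    im,W=cloud("top")
    seeds=[(.5754,-.288),(.4748,-.4124),(.4154,-.2473)]
    P=pots(im,W,seeds)
    for s,o in zip(seeds,P): print(s,*o)
    getone(P[2][0],"pF")
E
```

```text
t 51.32 p [0.5318 0.0145 0.1955] gap 0.0198 F [-0.9908  0.0188  0.0148]
held tilt deg 0.17696394930949863 surf x at z=.02 0.009510467942711428 zmax 0.05522485289164649 n 375
hit False
t 52.57 p [0.532  0.0139 0.0761] gap 0.0198 F [ 0.2085 -0.7099  0.2199]
t 54.55 p [0.5311 0.0139 0.1945] gap 0.0932 F [-0.0542  0.21   -0.7804]
(0.5754, -0.288) [ 0.5754 -0.2881] 0.0015936458867195002 187 106.0 29 [ 0.5774 -0.2863  0.0742]
(0.4748, -0.4124) [ 0.4748 -0.4125] 0.0016273204460113826 205 2.0 39 [ 0.4756 -0.4101  0.074 ]
(0.4154, -0.2473) [ 0.4153 -0.2471] 0.0016149124968626455 203 2.0 32 [ 0.4161 -0.2451  0.0742]
med [ 0.4161 -0.249   0.0743] n 383 flatang 40.0 w 0.01965323206177494
pot [ 0.4149 -0.2503] 0.0016496968438653545 2040 stamp [ 0.4164 -0.249 ] hue 1.0
offs jaw 0.001038775100450598 perp -0.0016934893664555617 jaw 100.0
rel 0.7083999999999975
t 59.14 p [ 0.4166 -0.2498  0.105 ] gap 0.0389 F [0.5476 2.1241 1.4984]
t 59.84 p [ 0.4172 -0.2501  0.0742] gap 0.0349 F [-8.4541  9.8487 36.6122]
[0.0348, 0.035, 0.0344, 0.0346, 0.0343, 0.0344, 0.0311, 0.0243, 0.0195, 0.0197, 0.0196]
t 61.38 p [ 0.4166 -0.2501  0.072 ] gap 0.02 F [ 0.0868 -1.212   3.2097]
t 62.63 p [ 0.4163 -0.2498  0.2044] gap 0.0199 F [0.4046 0.0712 0.1746]
held tilt deg 0.002500038267704787 surf x at z=.02 0.010029671227785098 zmax 0.05586859743886326 n 374
ok True hue 1.0
```

View pics/after_red3.png

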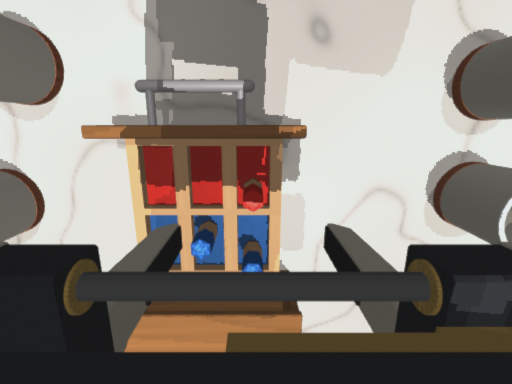

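View pics/pF.png

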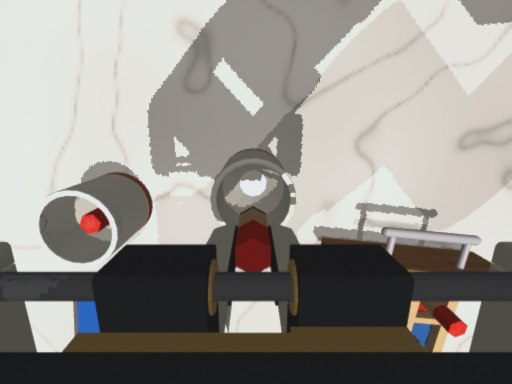

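```bash
python3 - <<'E'
from loc import *
if putone(("red",2)):
    r.grasp()
    im,W=cloud("top")
    seeds=[(.5754,-.288),(.4748,-.4124)]
    P=pots(im,W,seeds)
    for s,o in zip(seeds,P): print(s,*o)
    getone(P[1][0],"pE")
E
```

```text
t 63.59 p [ 0.5074 -0.0427  0.1953] gap 0.0197 F [-0.2155 -1.3473  0.4153]
held tilt deg 0.014313763900725073 surf x at z=.02 0.009926061019506716 zmax 0.05604079715345266 n 376
hit False
t 64.84 p [ 0.5079 -0.0421  0.0761] gap 0.0196 F [-0.0287  0.2329  0.2644]
t 66.83 p [ 0.5071 -0.0419  0.1946] gap 0.093 F [ 0.0827  0.036  -0.1712]
(0.5754, -0.288) [ 0.5753 -0.2881] 0.0016232906811164446 193 106.0 29 [ 0.5779 -0.287   0.0735]
(0.4748, -0.4124) [ 0.4749 -0.4125] 0.001630711527461 205 2.0 36 [ 0.4757 -0.4106  0.074 ]
med [ 0.4755 -0.4142  0.0743] n 379 flatang 16.0 w 0.019685797786246313
pot [ 0.4744 -0.416 ] 0.0016353464834490742 2031 stamp [ 0.4759 -0.4142] hue 1.0
offs jaw 0.002113430891052428 perp -0.0010592206529297821 jaw 76.0
rel 0.7083000000000084
t 71.76 p [ 0.4756 -0.416   0.105 ] gap 0.0384 F [1.47   2.7655 0.8902]
t 72.46 p [ 0.4772 -0.4171  0.0768] gap 0.0346 F [-6.3076 14.9028 40.9675]
[0.035, 0.0352, 0.0345, 0.0352, 0.0346, 0.0347, 0.0308, 0.0239, 0.0194, 0.0198, 0.02, 0.0199]
t 74.09 p [ 0.4754 -0.4164  0.072 ] gap 0.0196 F [-1.0263 -0.9612  3.885 ]
t 75.35 p [ 0.4752 -0.416   0.2041] gap 0.0199 F [-0.0754 -0.0359 -0.8408]
held tilt deg 0.2498789030654025 surf x at z=.02 0.010042006684248326 zmax 0.05547816235974108 n 372
ok True hue 1.0
```

View pics/after_red2.png

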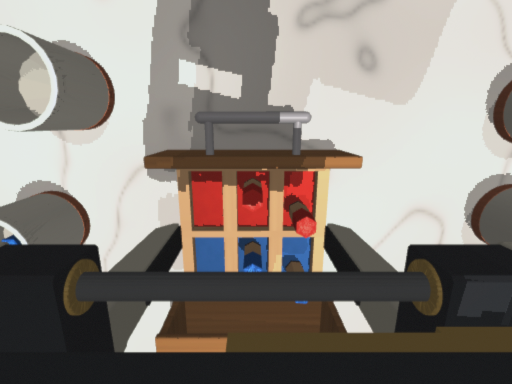

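View pics/pE.png

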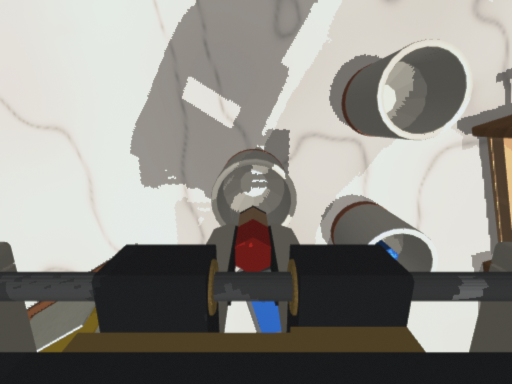

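Four stamps stand in their pockets and the fifth is held upright. Next are red 1 and the last blue.

```bash
python3 - <<'E'
from loc import *
if putone(("red",1)):
    r.grasp()
    im,W=cloud("top")
    seeds=[(.5754,-.288)]
    P=pots(im,W,seeds)
    for s,o in zip(seeds,P): print(s,*o)
    getone(P[0][0],"pD")
E
```

```text
t 76.65 p [ 0.5395 -0.0948  0.1955] gap 0.0197 F [-0.1953 -0.1204  0.5151]
held tilt deg 0.11374040329535531 surf x at z=.02 0.010391850518347543 zmax 0.05579044008159743 n 372
hit False
t 77.9 p [ 0.5397 -0.094   0.0762] gap 0.0195 F [ 0.8878 -0.0109 -0.1587]
t 79.88 p [ 0.5388 -0.0937  0.1945] gap 0.0932 F [ 0.3181 -1.4101 -0.0029]
(0.5754, -0.288) [ 0.5755 -0.2881] 0.0015928624464422354 189 106.0 28 [ 0.5772 -0.286   0.0743]
med [ 0.5776 -0.291   0.0744] n 367 flatang 8.0 w 0.01950021441901186
pot [ 0.5753 -0.2914] 0.0016496767480866548 2042 stamp [ 0.5778 -0.2909] hue 108.0
offs jaw 0.0013919977261790991 perp -0.0021549380919625096 jaw 68.0
rel 0.7083999999999975
t 84.39 p [ 0.5774 -0.292   0.1051] gap 0.0384 F [ 0.8874  1.5017 -0.1341]
t 85.09 p [ 0.5792 -0.2927  0.0772] gap 0.0349 F [-9.6508 10.842  41.3462]
[0.0349, 0.0347, 0.0349, 0.035, 0.0349, 0.0344, 0.0311, 0.0239, 0.0195, 0.0197, 0.0197]
t 86.62 p [ 0.5772 -0.2922  0.072 ] gap 0.0201 F [-1.0072 -0.1708  3.9699]
t 87.88 p [ 0.577  -0.292   0.2041] gap 0.0196 F [ 0.271  -0.3355  0.1032]
held tilt deg -0.3115444616660697 surf x at z=.02 0.009574906366079845 zmax 0.05541496833351666 n 365
ok True hue 108.0
```

View pics/after_red1.png

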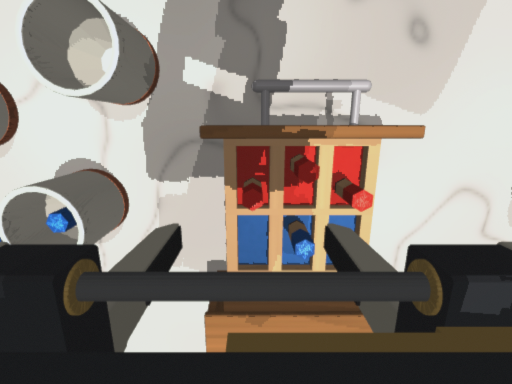

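```bash
ls pics/pD.png
```

```text
pics/pD.png
```

```bash
python3 - <<'E'
from loc import *
if putone(("blue",1)):
    r.grasp()
    p=cab(-0.26,0,0.30); r.movep(p,pickq(A,p))
    im,W=cloud("wrist"); save(im,"all")
    hsv=cv2.cvtColor(im,cv2.COLOR_RGB2HSV)
    L=np.stack([(W[...,:2]-C0)@EX,(W[...,:2]-C0)@EY,W[...,2]],-1)
    k=(hsv[...,1]>110)&(W[...,2]>.069)&(W[...,2]<.082)&(np.abs(L[...,1])<.09)&(L[...,0]>-.275)&(L[...,0]<-.1)&((hsv[...,0]<5)|(hsv[...,0]>95))
    n,l,s,c=cv2.connectedComponentsWithStats(k.astype(np.uint8))
    for i in range(1,n):
        if s[i,4]>15: print(c[i],s[i,4],np.median(L[l==i],0),hsv[l==i][:,0].mean())
    st()
E
```

```text
t 88.78 p [ 0.6191 -0.0892  0.1955] gap 0.0197 F [-0.0502 -0.1444 -0.1527]
held tilt deg -0.6050002016877378 surf x at z=.02 0.010081832781967412 zmax 0.05594636564188146 n 361
hit False
t 90.03 p [ 0.6196 -0.0882  0.0763] gap 0.0198 F [-1.287   0.0499 -0.1098]
t 92.01 p [ 0.6186 -0.088   0.1943] gap 0.0932 F [-0.4686 -0.3579  0.6208]
[251.4974 185.7037] 189 [-0.2487 -0.0032  0.0765] 1.835978835978836
[213.0052 204.5521] 192 [-0.2217 -0.0561  0.0763] 1.4635416666666667
[290.0265 205.0899] 189 [-0.2214  0.0511  0.0761] 1.8042328042328042
t 94.27 p [ 0.4971 -0.0416  0.2991] gap 0.0005 F [0.1471 0.0984 0.5368]
```

View pics/all.png

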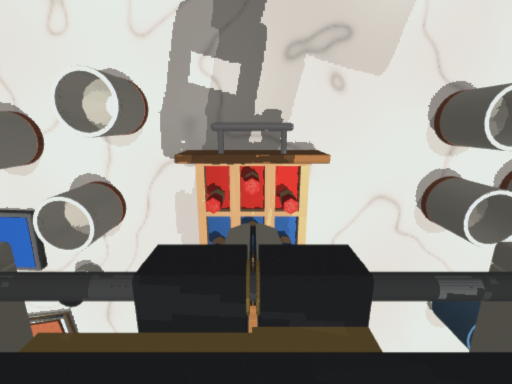

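```bash
python3 - <<'E'
from loc import *
p=cab(-0.11,0,0.30); r.movep(p,pickq(A,p))
im,W=cloud("wrist"); save(im,"all2")
hsv=cv2.cvtColor(im,cv2.COLOR_RGB2HSV)
L=np.stack([(W[...,:2]-C0)@EX,(W[...,:2]-C0)@EY,W[...,2]],-1)
k=(hsv[...,1]>110)&(W[...,2]>.069)&(W[...,2]<.082)&(np.abs(L[...,1])<.09)&(L[...,0]>-.275)&(L[...,0]<-.1)&((hsv[...,0]<5)|(hsv[...,0]>95))
n,l,s,c=cv2.connectedComponentsWithStats(k.astype(np.uint8))
for i in range(1,n):
    if s[i,4]>15: print(c[i],s[i,4],np.median(L[l==i],0),hsv[l==i][:,0].mean())
k=(W[...,2]>0.056)&(W[...,2]<0.075)&(np.abs(L[...,1])<0.03)&(L[...,0]<-0.3)
print("handle",np.median(L[k],0))
im,W=cloud("scene"); save(im,"alls")
st()
E
```

```text
[251.3258  68.1948] 267 [-0.2478 -0.0028  0.0762] 0.947565543071161
[208.2992  91.7951] 244 [-0.2204 -0.0562  0.0763] 1.1147540983606556
[294.264  92.604] 250 [-0.2191  0.0511  0.0762] 1.66
[251.4286 135.2442] 217 [-0.1679 -0.0029  0.0763] 108.19815668202764
[210.9559 156.348 ] 204 [-0.1407 -0.0559  0.0763] 108.24509803921569
[291.4847 155.2806] 196 [-0.1421  0.0501  0.0763] 106.8061224489796
handle [-0.3221 -0.0003  0.0667]
t 95.02 p [ 0.6453 -0.0309  0.2999] gap 0.0002 F [-0.6676 -0.1213  0.1422]
```

View pics/all2.png

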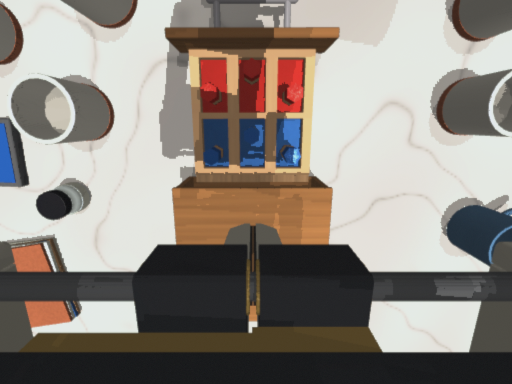

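View pics/alls.png

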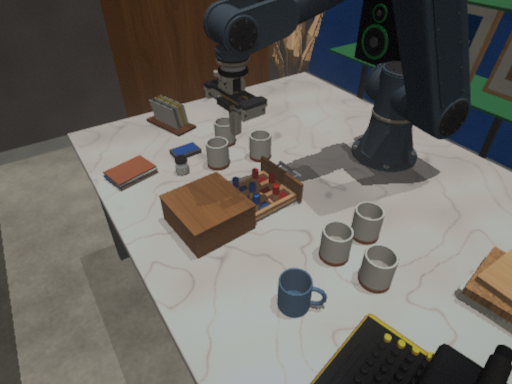

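```bash
python3 - <<'E'
from loc import *
p=cab(-0.362,0,0.2); q=pickq(A,p); r.movep(p,q)
print(r.movel(cab(-0.362,0,0.075),vel=0.12,until_force=8)); st()
r.movel(cab(-0.335,0,0.075),vel=0.02); st()
print(r.movel(cab(-0.1595,0,0.075),vel=0.045,until_force=15)); st()
d0=r.current_ee_pos()[:2]-C0; print(d0@EX)
E
```

```text
False
t 97.26 p [ 0.3951 -0.0486  0.0754] gap 0.0003 F [-0.3124 -0.5053 -0.2682]
t 98.76 p [ 0.4216 -0.0466  0.075 ] gap 0.0006 F [-0.621  -0.6439 -0.759 ]
True
t 102.28 p [ 0.5925 -0.0343  0.0746] gap 0.0008 F [-0.2462  0.3382  1.0158]
-0.16367753628450635
```

```bash
python3 - <<'E'
from loc import *
print(r.movel(cab(-0.1565,0,0.075),vel=0.01,until_force=15)); st()
d0=r.current_ee_pos()[:2]-C0; print(d0@EX)
r.movel(cab(-0.20,0,0.075),vel=0.05)
r.movel(cab(-0.20,0,0.28),vel=0.15)
p=cab(-0.25,0,0.30); r.movep(p,pickq(A,p))
im,W=cloud("wrist"); save(im,"shutw")
r.movep(np.array([.3,-0.05,.35]),qdown(A+np.pi) if False else pickq(A,np.array([.3,-0.05,.35])))
im,W=cloud("top"); save(im,"shutt"); save(cv2.resize(im[90:210,190:310],None,fx=5,fy=5),"shutc")
L=np.stack([(W[...,:2]-C0)@EX,(W[...,:2]-C0)@EY,W[...,2]],-1)
k=(W[...,2]>0.03)&(W[...,2]<0.076)&(np.abs(L[...,1])<0.09)&(L[...,0]<-0.105)&(L[...,0]>-.135);print("front",np.median(L[k],0),k.sum())
k=(W[...,2]>0.058)&(W[...,2]<0.074)&(np.abs(L[...,1])<0.03)&(L[...,0]<-0.14)&(L[...,0]>-.2);print("handle",np.median(L[k],0),k.sum())
im,W=cloud("scene"); save(im,"shuts"); st()
E
```

```text
True
t 102.68 p [ 0.5926 -0.0341  0.0738] gap 0.0003 F [-0.1848  0.2951 -0.8075]
-0.16362740144638463
front [-0.1138  0.0029  0.0587] 251
handle [-0.1499  0.0001  0.0693] 73
t 106.42 p [ 0.301  -0.0501  0.3497] gap 0.0006 F [0.3242 0.248  0.2469]
```

View pics/shutc.png

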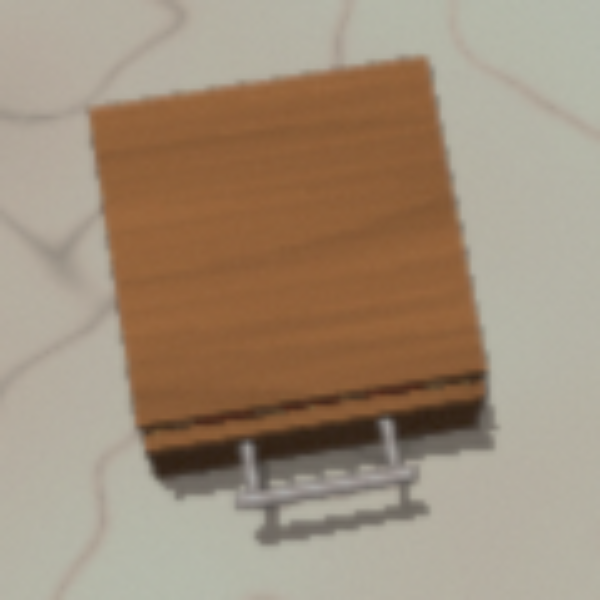

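View pics/shuts.png

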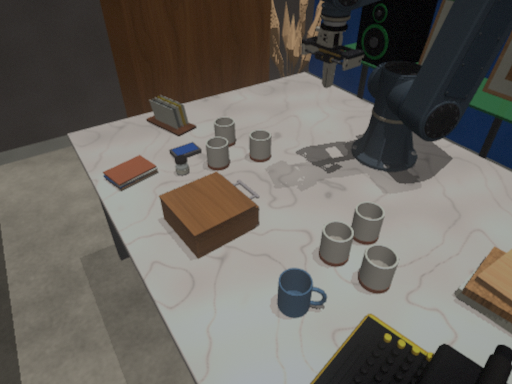

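View pics/shutw.png

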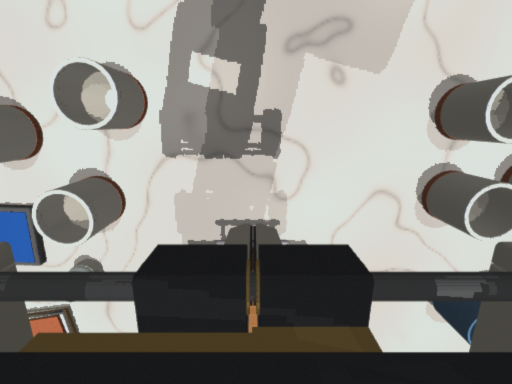

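```bash
python3 - <<'E'
from station import r
r.dwell(0.3); r.sign_off(); print(r.current_clock())
E
```

```text
the job is handed in; nothing more can be done
the job is handed in; nothing more can be done
```

All six stamps (three red, three blue) are in their own pockets by colour, the drawer is shut, and the job was handed in at about 107 s on the robot's clock.

**How it went:** I hooked the drawer open with closed fingers. For each stamp I opened the fingers inside the pot mouth against its walls, lowered them around the stamp, closed and lifted. The first grasp missed because the grasp call returned before the fingers had closed. That left one blue stamp leaning in its pot. I picked it up leaning and tilted the tool to stand it upright in its pocket.

**Last checks:**
- **Stamps:** before closing, a wrist picture showed all six standing. Their tops measured 76 mm high, within about 15 mm of the pocket centres.
- **Drawer:** two pushes stopped at the same hard stop. The front face then measured −113.8 mm, against −114 mm when shut. I did not look inside again after shutting it.
- **Pots and bystanders:** all pots stood upright in the last pictures, and the ink pad, ink jar and mug looked unmoved. I judged those by eye and did not measure their positions.
- **Forces:** the wrist force reached about 40 N while the fingers slid down inside the pots, which was finger friction against the walls. The limit is 120 N.

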